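# Call up the next tea sample: hang its ticket and bring its jar to the front

## Task

Call up the next tea sample: take the batch ticket off its parking stand by the wooden tab, hook it over the ticket rail about 10 cm from the rail's mark on the side with more free bar, slide it along the rail without lifting it off until its hook is centred on the mark, and let go of it so that it hangs there. Then turn the jar carousel until the marked jar, the only one with a knob on its lid, faces straight to the front pointer, and hold the turntable still there with the gripper's fingers: it springs back if let go, so finish while holding it. Do not drop the ticket, and leave the caddies, cup, bowl, spoon and timer where they stand.

Things in the scene. Friction and masses are not known exactly. Their poses are not given: they have to be found in the camera images.
- ticket: Batch ticket on a rigid steel hanger, 120 g, at first hung on the parking stand. Origin: top inside the hook. z up, y along the bar, x across. Hook: inverted V, 24 mm wide (y), open downward, two legs with 24 mm clear between (x = +-12 mm), outside x = +-16: goes straight down over a bar, lifts straight off. Hung on either bar it balances nearly upright, origin 167 mm above the table.
- tab (a point): Middle of the ticket's wooden grip tab, 23 mm above the ticket's origin. The tab stands upright on the hook: 10 mm in the ticket's x, 22 mm in y, from 4 to 43 mm above the ticket's origin.
- plate (a point): Middle of the ticket's white plate, 70 mm wide (y), 50 mm high, 3 mm thick, on the far (+x) leg; x = +13.5, z = -60 mm from the ticket's origin; it reaches 85 mm below the origin. The near leg ends in a balance roll 12 mm thick, 50 mm long (y), centred at x = -18, z = -32 mm.
- stand: Parking stand (fixed) the ticket starts on: a horizontal steel bar of 12 mm diameter, axis 160 mm above the table, running along its y from a single post at y = -55 mm to a free end at y = +50 mm. Origin on the table under the bar.
- rail: Ticket rail (fixed): a horizontal steel bar of 12 mm diameter along its y, axis 160 mm above the table, 300 mm long between two posts (12 mm diameter) at y = +-150 mm. Origin on the table under its middle.
- mark: Mark of the ticket rail (fixed): a dark band 12 mm wide painted round the bar and, in line with it, 60 mm beyond the bar, a slim pointed pin 140 mm tall. Origin on the table straight below the band, under the bar's axis; axes as the rail's (y along the bar, z up). It lies 0 to 80 mm from the rail's middle towards the rail's -y end, so there is always free bar on its +y side.
- carousel: The turntable: wooden platter, 244 mm diameter, top 34 mm above the table, with five metal jars fixed on it (66 mm diameter, axes 80 mm from the turning axis, every 72 deg, lid tops 125 mm above the table). Four lids are flat; the marked jar alone has an upright round knob. Origin on the turning axis, z up; x points to the marked jar.
- carousel_base: Fixed foot of the carousel, origin on the table on the turning axis; -x points to the front pointer, a pointed steel post 56 mm tall, 140 mm from the axis, roughly facing the robot. The turntable turns either way (friction 0.1 N m); a return spring (0.06 N m/rad) pulls the marked jar to the back, away from the pointer. Stops lie 0.65 rad past the front.
- knob (a point): Centre of the top of the marked jar's lid knob (upright, round, 20 mm diameter, 40 mm tall), 165 mm above the table (turns with the carousel).
- front (a point): Fixed point where knob stands when the marked jar faces the front pointer: 80 mm from the turning axis towards the pointer, 165 mm above the table.
- caddy_a: Bystander, loose: metal tea caddy with black lid, 86 mm diameter, 150 mm tall. Origin at the centre of its underside.
- caddy_b: Bystander, loose: metal tea caddy with black lid, 86 mm diameter, 130 mm tall. Origin at the centre of its underside.
- caddy_c: Bystander, loose: metal tea caddy with black lid, 80 mm diameter, 120 mm tall. Origin at the centre of its underside.
- cup: Bystander, loose: open white tasting cup, 76 mm diameter, 65 mm tall. Origin at the centre of its underside.
- bowl: Bystander, loose: open white bowl, 110 mm diameter, 50 mm tall. Origin at the centre of its underside.
- scoop: Bystander, loose: wooden-handled tea spoon lying flat, 170 mm long. Origin at the centre of its underside.
- timer: Bystander, loose: round flat timer, 66 mm diameter, 34 mm tall. Origin at the centre of its underside.
Not all that is in view belongs to the job. What is shaped like the ticket but blue or green is not meant. What is shaped like the mark but turquoise is not meant.

How it is judged:
By the outcome, as a careful person would: the job done as asked, in the order asked, and still so for the second after the job is handed in, while the arm keeps its last pose, push and grip.
It also fails if it takes over 58 s, if anything falls off the work surface, if the arm or the gripper's body presses on something with over 40 N, if the wrist force passes 120 N, or if a joint passes its speed limit or range.

## Robot

A 6-joint arm with a two-finger parallel gripper is mounted at the origin on the work surface. World frame = base frame: x ahead of the robot, y to its left, z up, the work surface at z = 0. Lengths are in mm, angles in rad, forces in N, time in s.
With the tool pointing down it reaches from about 275 to 750 mm from the base axis. Payload 10.2 kg.
Tool frame: the origin (TCP) lies midway between the tips of the shut fingers; the grasp point (between the pads) lies 19 mm behind it (ctrl.pinch_z is the distance from the TCP to the grasp point, in mm); x points along the fingers, z is the direction in which the jaws open and shut, and the axes are right-handed (so a half turn about x gives the same grasp; the last joint's range is limited). The gripper opens to 85 mm and grips with 20 to 120 N. Pads are 22 mm wide; open, the fingers measure 114 mm over their backs; the gripper's body (76 mm by 85 mm) begins 54 mm behind the grasp point. The pads swing forward as they close: fully open they stand 13 mm farther back than shut.
Start: joints at [1.06, 0.313, 1.498, -0, 1.331, -0.223], TCP at [149.031, 503.409, 231.294] pointing down, gripper open.
Joint ranges: [-2.94, 2.94], [-0.97, 2.17], [0.19, 2.56], [-1.23, 4.37], [0.02, 3.11], [-2.88, 2.88]. Speed limits (rad/s): [2.39, 2.39, 3.01, 3.14, 3.14, 3.14].

## Interface

Orientations are given as a unit quaternion [w, x, y, z].
In Python, from rig import ctrl, capture, workorder, nets gives the robot as it stands. The module is installed in compiled form; this text tells all that it offers.
- The arm moves only by the tool send_rows, never from a script. Its argument "rows" is text: rows parted by semicolons, each of 5 numbers parted by spaces: the opening, from 0 (shut) to 1 (fully open), then the shift along the tool's x, y, z in cm, then the turn about the tool's x in units of 5 degrees (1.0 is 5 degrees). In form: grip x y z yaw; .... A call has 1 to 12 rows; each row is the pose to reach, as a shift and turn from the pose commanded when the call began, along the tool's axes at that moment; what a row does not reach only later rows make up. A row lasts 1/10 s, in which the tool goes at most 50 mm and 8.59 degrees, less where a joint would pass 70% of its speed; a pose out of reach is approached as far as the arm can. A call with a gripper value outside its range is refused whole. The fingers move at their own pace and stop on an object; "grip_force" is the grip in N (left out, the last holds). Time passes only in rows, so rows that repeat a pose let the fingers close. It gives the time, the measured TCP pose, the force and the opening at its end, in the units of the state.
- ctrl.sense(): the state, without advancing time (a new reading comes with each control period).
- capture(name): name is "scene" or "side" or "wrist"; returns a dict with "pixels" (480x640x3 uint8, red, green, blue), "intrinsics" (3x3 intrinsics, pixels), "dist" ([k1, k2, p1, p2, k3] as OpenCV has them; the pictures are not rectified), "view" (4x4, takes a point from world to camera coordinates); the wrist camera has in their place "mount" (4x4, takes a point from camera to tool coordinates, whose origin is the TCP and whose axes are the tool frame's). Camera axes: x right, y down, z forward; pixel columns grow to the right and rows downward; lengths in mm; the calibration is good to about 2 mm. A picture is of the moment at which its call begins: read the wrist's pose just before it. There is no depth.
- workorder.finish_job(): hands the job in, once; it reports no verdict.
Trained networks look in a picture, given as the dict that the camera call returned (one of the last four; its "shot" number tells which), for a name from the list of things; names that differ only in an ending like _2 or _b are one class to them, and where a whole thing is asked for, a point or a joint stands for the part that bears it (a point fixed in the world has none). Each returns a list of dicts, best first, with "confidence" (0 to 1); they miss things now and then, are a little off and sometimes report something else, mostly with a low value. They report only what shows in the picture. A call takes as long as a camera call. They do not tell look-alikes from the thing itself.
- nets.boxes_of(picture, target): "location" ([x, y, z] in mm, in world coordinates, good to about 4 mm: the middle of the surface that is visible of it).
- nets.spot_point(picture, target): "location" ([x, y, z] in mm, in world coordinates, good to about 4 mm: a listed point, or the origin of a listed thing).
The state is a dict: "time_s": time; "joints": joint angles; "dq": joint speeds; "tau": joint torques, N m; "eef_pos": TCP position; "ee_rot": TCP orientation; "force": force on the tool from outside, world axes, zero at the start; "wrist_torque": the same for the moment, N m; "grip_width": opening from 0.0 (shut) to 1.0 (fully open).
Only numpy, scipy, OpenCV 4.12 (cv2) and the standard library are available. Lean on these libraries where they do the work, as an engineer would, in place of code of your own. Each camera call takes 0.05 s, during which the arm holds its last target.

## Working session

There is one attempt and no reset: what is moved stays moved. The work goes in short steps, Python scripts to look and compute and a tool call to move; the robot and the scene stay as the last step left them, time stands still between calls to the robot, and variables do not carry over. Pictures are saved under pics/ and viewed, and the job is handed in when it is done.

Besides the shell and the picture viewer there is one more tool, called after ">>>" as a command line: name --argument value ..., lists and objects as JSON in quotes. send_rows: Moves the arm, as the interface text tells. Its arguments: {"type":"object","properties":{"rows":{"type":"string"},"grip_force":{"type":"number"}},"required":["rows"]}

```bash
mkdir -p pics; ls
python3 - <<'E'
from rig import ctrl, capture, workorder, nets
import cv2, numpy as np
s=ctrl.sense(); print(s, ctrl.pinch_z)
for n in ["scene","side","wrist"]:
    p=capture(n); cv2.imwrite(f"pics/{n}0.png",p["pixels"][:,:,::-1]); print(n,p["shot"]); np.savez(f"{n}0.npz",**{k:v for k,v in p.items() if k!="pixels"})
    for t in ["ticket","tab","stand","rail","mark","carousel","carousel_base","knob","plate","front"]:
        try:
            print(t,[(np.round(d["location"]).astype(int).tolist(),round(d["confidence"],2)) for d in nets.spot_point(p,t)])
        except Exception as e: print(t,e)
print(ctrl.sense()["time_s"])
E
```

```text
pics
{'time_s': 0.0, 'joints': array([ 1.05958756e+00,  3.13442589e-01,  1.49845974e+00,  2.03546634e-05,
        1.33097380e+00, -2.23401288e-01]), 'dq': array([-7.15773460e-05,  6.26861402e-04, -9.39008081e-05, -2.52017047e-03,
        1.14668906e-03,  6.34106126e-04]), 'tau': array([-1.00569872e-03, -4.12278914e+01, -2.59737915e+01, -2.60967499e-04,
        4.26081780e-03, -2.24748868e-05]), 'eef_pos': array([148.899401  , 503.17294522, 230.73033454]), 'ee_rot': array([ 0.56611903, -0.42330446,  0.56695409,  0.42294875]), 'force': array([-0.45339321, -0.96837226,  0.59195846]), 'wrist_torque': array([0.01736262, 0.00655678, 0.02405216]), 'grip_width': 1.0025725430919554} 18.700000000000003
scene 1
ticket [([346, 616, 16], 0.91), ([432, 271, 168], 0.82), ([357, 415, 16], 0.56)]
tab [([428, 276, 190], 0.93), ([360, 435, 15], 0.76), ([349, 643, 18], 0.66)]
stand [([428, 270, 0], 0.78)]
rail []
mark [([425, 94, 5], 0.53), ([593, 123, 1], 0.44)]
carousel [([515, -220, 19], 0.71)]
carousel_base [([527, -217, 0], 0.91)]
knob [([499, -296, 166], 0.92)]
plate [([340, 358, 3], 0.85), ([438, 273, 110], 0.65), ([324, 560, 4], 0.57)]
front [([452, -184, 165], 0.72), ([758, 59, -4], 0.65)]
side 2
ticket [([354, 413, 17], 0.61), ([344, 621, 13], 0.58), ([427, 273, 170], 0.55)]
tab [([429, 272, 187], 0.8), ([352, 641, 21], 0.75), ([361, 438, 16], 0.66)]
stand [([428, 271, -1], 0.62)]
rail [([431, 270, 2], 0.48)]
mark []
carousel [([520, -221, 23], 0.91)]
carousel_base [([519, -218, -5], 0.94)]
knob [([500, -297, 160], 0.95)]
plate [([332, 359, 2], 0.97), ([326, 564, 4], 0.8), ([442, 280, 102], 0.55)]
front [([448, -185, 164], 0.56)]
wrist 3
ticket [([351, 415, 16], 0.72), ([340, 618, 15], 0.63)]
tab [([362, 441, 13], 0.88), ([349, 637, 18], 0.66)]
stand []
rail []
mark []
carousel []
carousel_base []
knob []
plate [([339, 359, 0], 0.84), ([320, 562, 1], 0.72)]
front []
1.65
```

View pics/scene0.png

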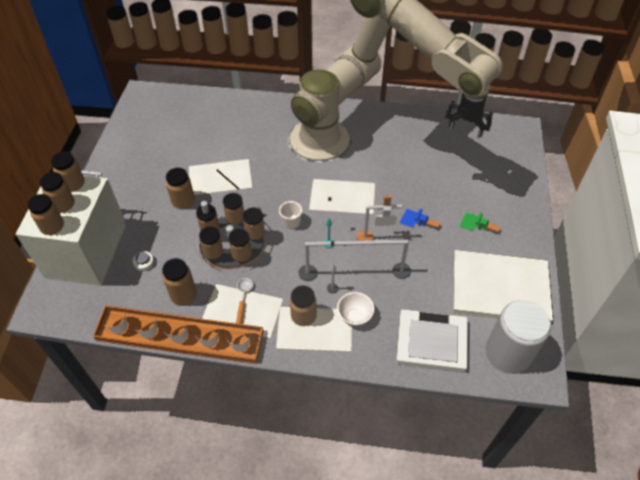

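View pics/side0.png

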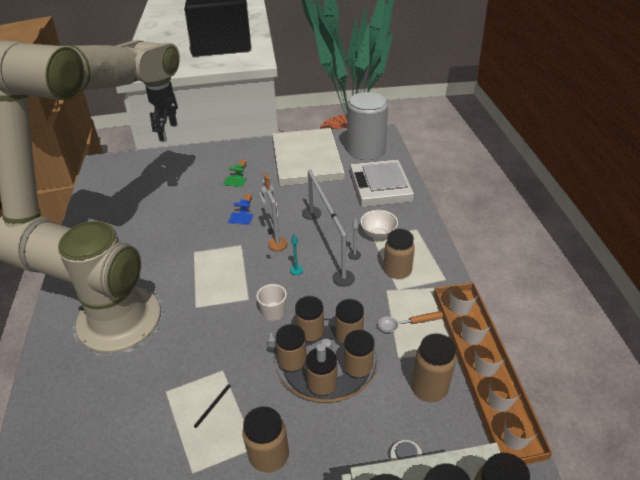

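View pics/wrist0.png

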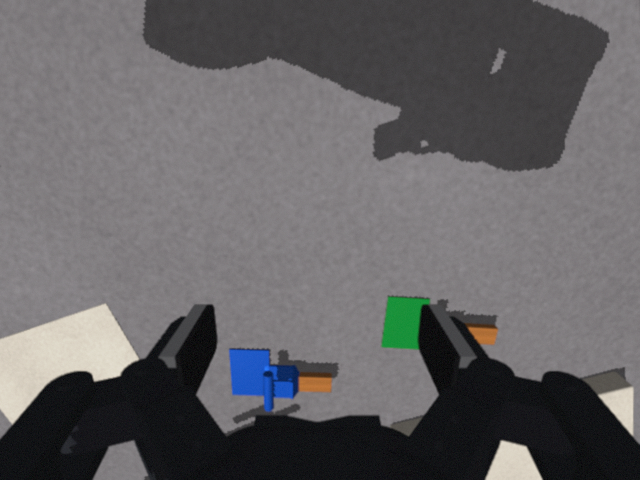

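Run:
```python
import cv2
a=cv2.imread("pics/scene0.png")[180:310,270:430]; cv2.imwrite("pics/scz.png",cv2.resize(a,None,fx=5,fy=4.6,interpolation=cv2.INTER_CUBIC))
a=cv2.imread("pics/side0.png")[160:300,220:370]; cv2.imwrite("pics/siz.png",cv2.resize(a,(750,600),interpolation=cv2.INTER_CUBIC))
```

```text
(no output)
```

View pics/scz.png

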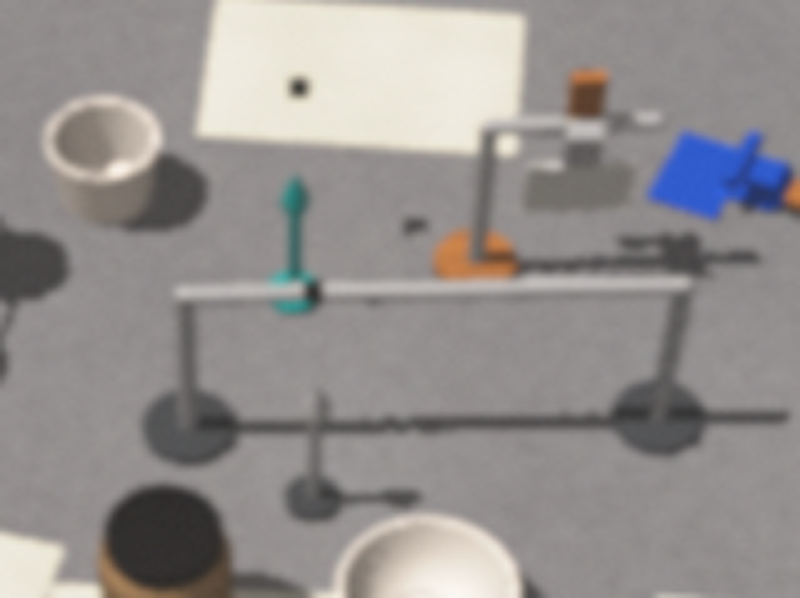

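View pics/siz.png

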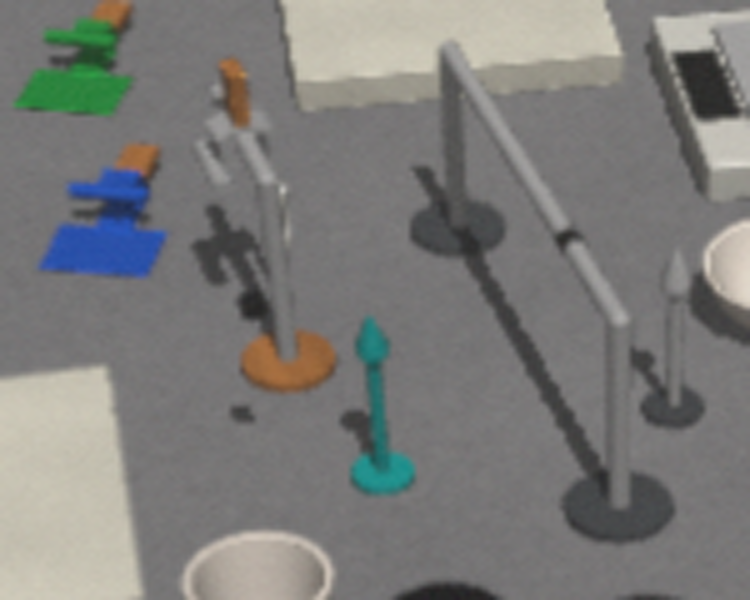

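```bash
cat > h.py <<'E'
import numpy as np, cv2
from scipy.spatial.transform import Rotation as R
def load(n): return dict(np.load(n))
def ray(c,uv):
    p=cv2.undistortPoints(np.array([[uv]],float),c["intrinsics"],c["dist"])[0,0]
    M=np.linalg.inv(c["view"]); d=M[:3,:3]@np.r_[p,1]; return M[:3,3],d
def atz(c,uv,z):
    o,d=ray(c,uv); return o+d*(z-o[2])/d[2]
def tri(cs,uvs):
    A=0;b=0
    for c,uv in zip(cs,uvs):
        o,d=ray(c,uv); d=d/np.linalg.norm(d); P=np.eye(3)-np.outer(d,d); A=A+P;b=b+P@o
    x=np.linalg.solve(A,b); return x
def rot(q): q=np.asarray(q); return R.from_quat(q[[1,2,3,0]]).as_matrix()
def wview(p,s):
    T=np.eye(4); T[:3,:3]=rot(s["ee_rot"]); T[:3,3]=s["eef_pos"]
    q=dict(p); q["view"]=np.linalg.inv(T@p["mount"]); return q
def proj(c,X):
    X=np.atleast_2d(X).astype(float); V=c["view"]
    return cv2.projectPoints(X,cv2.Rodrigues(V[:3,:3])[0],V[:3,3],c["intrinsics"],c["dist"])[0][:,0]
E
python3 - <<'E'
from h import *
c=load("scene0.npz"); s=load("side0.npz")
for n,a,b in [("L",(306.4,244.1),(343.6,234.2)),("R",(407.6,241.5),(310,171.2)),("band",(332.4,243.5),(334,215.3)),("standpost",(368,207.8),(274,203.2)),("pinbase",(270+313/5,180+498/4.6),(220+673/5,160+405*140/600)),("pintip",(270+321/5,180+393/4.6),(220+678/5,160+250*140/600)),("standfree",(402,205.7),(263.4,181))]:
    print(n,tri([c,s],[a,b]).round(1),atz(c,a,160).round(1),atz(s,b,160).round(1))
w=load("wrist0.npz"); print(w["mount"].round(3)); print(rot([0.56611903,-0.42330446,0.56695409,0.42294875]).round(3))
E
```

```text
L [607.1  48.4 161.3] [604.7  48.9 160. ] [608.3  48.4 160. ]
R [557.5 346.  160.7] [552.9 347.8 160. ] [559.8 342.5 160. ]
band [595.1 125.2 163. ] [591.6 125.5 160. ] [596.4 127.6 160. ]
standpost [441.2 216.1 156.7] [439.4 217.8 160. ] [443.7 207.2 160. ]
pinbase [653.7 134.9   5. ] [747.4 146.4 160. ] [621.7 -30.2 160. ]
pintip [654.9 138.  135.1] [669.3 140.9 160. ] [650.1 105.6 160. ]
standfree [419.4 321.2 159.8] [415.9 322.6 160. ] [421.5 317.  160. ]
[[-1.0000e-03 -3.0800e-01  9.5100e-01 -1.4262e+02]
 [ 0.0000e+00 -9.5100e-01 -3.0800e-01  7.8622e+01]
 [ 1.0000e+00  0.0000e+00  1.0000e-03  7.2800e-01]
 [ 0.0000e+00  0.0000e+00  0.0000e+00  1.0000e+00]]
[[-0.001 -0.959  0.284]
 [-0.001  0.284  0.959]
 [-1.     0.    -0.001]]
```

```bash
cat >> h.py <<'E'
def plan(pos,Rm,tgt,ang):
    "tool shift cm + yaw units to reach tgt with jaw axis at world angle ang(rad), tool down"
    d=np.asarray(tgt,float)-pos; sh=Rm.T@d/10
    cur=np.arctan2(Rm[1,2],Rm[0,2]); dy=-(np.degrees(ang-cur)); dy=(dy+90)%180-90
    return sh.round(2), round(dy/5,2)
E
python3 - <<'E'
from h import *
print(plan([149.031,503.409,231.294],rot([0.56611903,-0.42330446,0.56695409,0.42294875]),[429,273,270],0.205))
E
```

```text
(array([ -3.86, -33.38, -14.15]), np.float64(12.35))
```

>>> send_rows --rows "1 -3.9 -33.4 -14.15 12.35;1 -3.9 -33.4 -14.15 12.35;1 -3.9 -33.4 -14.15 12.35;1 -3.9 -33.4 -14.15 12.35;1 -3.9 -33.4 -14.15 12.35;1 -3.9 -33.4 -14.15 12.35;1 -3.9 -33.4 -14.15 12.35;1 -3.9 -33.4 -14.15 12.35;1 -3.9 -33.4 -14.15 12.35;1 -3.9 -33.4 -14.15 12.35" --grip_force 40

```text
time_s: 2.65
eef_pos: [428.4, 273.5, 270.1]
ee_rot: [0.703, -0.073, 0.704, 0.073]
force: [-0.2, 0.2, -0.3]
grip_width: 1.002
```

```bash
cat > look.py <<'E'
import sys
from h import *
from rig import ctrl, capture, nets
tag=sys.argv[1]; cams=sys.argv[2].split(","); ts=sys.argv[3].split(",") if len(sys.argv)>3 else []
for n in cams:
    s=ctrl.sense(); p=capture(n)
    cv2.imwrite(f"pics/{n}{tag}.png",p["pixels"][:,:,::-1])
    c=wview(p,s) if n=="wrist" else p
    np.savez(f"{n}{tag}.npz",**{k:c[k] for k in("intrinsics","dist","view")})
    for t in ts: print(n,t,[(np.round(d["location"],1).tolist(),round(d["confidence"],2)) for d in nets.spot_point(p,t)])
s=ctrl.sense(); print(s["time_s"],s["eef_pos"].round(1),"jaw",np.arctan2(rot(s["ee_rot"])[1,2],rot(s["ee_rot"])[0,2]).round(4),s["force"].round(1),s["wrist_torque"].round(2),round(s["grip_width"],3),s["joints"].round(2))
print(rot(s["ee_rot"])[:,0].round(3))
E
python3 look.py 1 wrist tab,ticket
```

```text
wrist tab [([361.8, 439.5, 13.9], 0.83), ([428.7, 270.3, 189.7], 0.79)]
wrist ticket [([353.1, 412.1, 17.0], 0.92), ([431.3, 269.0, 169.8], 0.68)]
2.8 [428.1 273.9 270.3] jaw 0.208 [-0.5 -0.6  0.2] [-0.    0.   -0.03] 0.995 [0.34 0.25 1.48 0.   1.41 0.13]
[-0.  0. -1.]
```

View pics/wrist1.png

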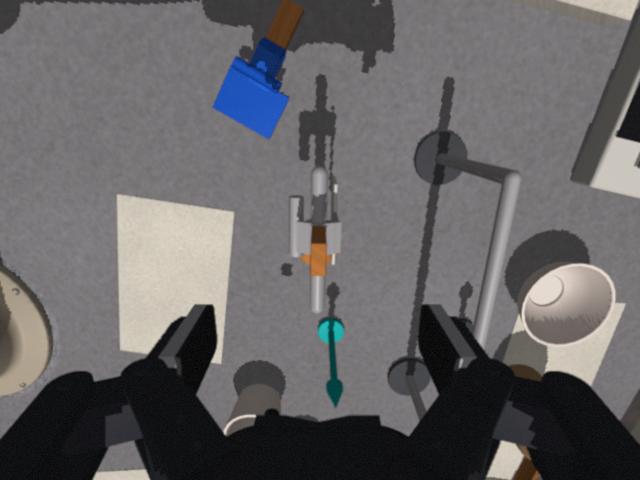

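Run:
```python
from h import *
c=load("wrist1.npz")
a=cv2.imread("pics/wrist1.png")[150:330,260:380]; cv2.imwrite("pics/w1z.png",cv2.resize(a,(533,800)[:2],interpolation=cv2.INTER_CUBIC)[:600])
print(np.linalg.inv(c["view"])[:3,3].round())
for uv,z in [((318.5,260),210),((319,175),160),((317,310),160),((512,178),160),((487,330),160)]: print(uv,atz(c,uv,z).round(1))
# predicted tab corners
for ctr in [(428.5,271)]:
  u=np.array([.979,.204]);v=np.array([-.204,.979])
  print(proj(c,[np.r_[np.array(ctr)+a*5*u+b*11*v,210] for a,b in[(-1,-1),(1,-1),(1,1),(-1,1)]]).round(0))
```

```text
[413. 351. 413.]
(318.5, 260) [430. 274. 210.]
(319, 175) [421.1 318.5 160. ]
(317, 310) [442.  212.3 160. ]
(512, 178) [557.2 345.3 160. ]
(487, 330) [583.7 222.8 160. ]
[[307. 280.]
 [323. 280.]
 [323. 247.]
 [307. 247.]]
```

View pics/w1z.png

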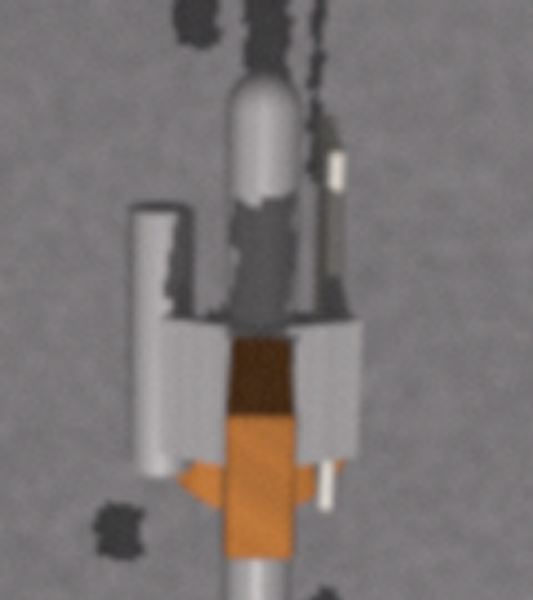

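>>> send_rows --rows "1 5 0.05 0.13 0;1 9 0.05 0.13 0;1 9.6 0.05 0.13 0;1 9.6 0.05 0.13 0;0 9.6 0.05 0.13 0;0 9.6 0.05 0.13 0;0 9.6 0.05 0.13 0;0 9.6 0.05 0.13 0;0 9.6 0.05 0.13 0;0 9.6 0.05 0.13 0" --grip_force 40

```text
time_s: 3.8
eef_pos: [429.8, 273.6, 174.8]
ee_rot: [0.703, -0.073, 0.704, 0.072]
force: [-4.5, -1.5, 5.8]
grip_width: 0.114
```

```bash
python3 look.py 2 wrist
```

```text
3.85 [429.8 273.6 174.8] jaw 0.2054 [-4.8 -1.4  5.3] [-0.29  0.86  0.03] 0.11 [0.34 0.33 1.63 0.   1.18 0.13]
[-0.001 -0.    -1.   ]
```

View pics/wrist2.png

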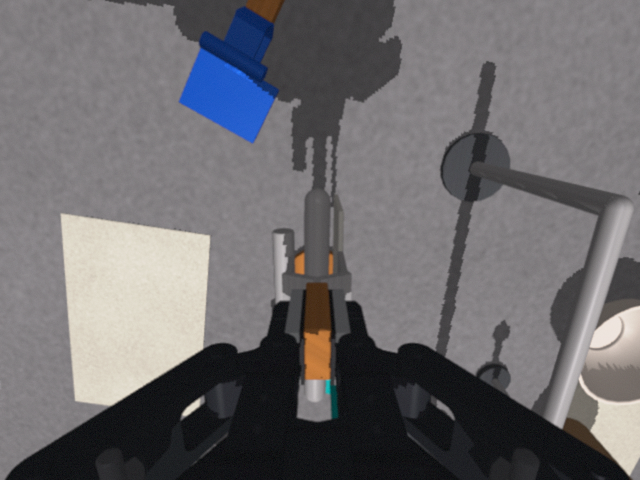

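>>> send_rows --rows "0 -3 0.05 0 0;0 -6.5 0.05 0 0;0 -10.5 0 0 0;0 -10.5 0 0 0;0 -10.5 -2.6 4.5 0.15;0 -10.5 -5.2 9 0.3;0 -10.5 -7.8 13.5 0.44;0 -10.5 -7.8 13.5 0.44;0 -10.5 -7.8 13.5 0.44" --grip_force 60

```text
time_s: 4.75
eef_pos: [578.9, 224.1, 277.3]
ee_rot: [0.704, -0.058, 0.706, 0.058]
force: [-0.8, 0.0, -1.0]
grip_width: 0.109
```

```bash
python3 look.py 3 wrist,scene,side mark
python3 - <<'E'
import cv2
a=cv2.imread("pics/scene3.png")[180:310,270:430]; cv2.imwrite("pics/scz3.png",cv2.resize(a,None,fx=5,fy=4.6,interpolation=cv2.INTER_CUBIC))
a=cv2.imread("pics/side3.png")[140:260,270:370]; cv2.imwrite("pics/siz3.png",cv2.resize(a,(500,600),interpolation=cv2.INTER_CUBIC))
E
```

```text
wrist mark []
scene mark [([594.2, 123.6, 0.9], 0.52), ([423.3, 94.3, 2.7], 0.52)]
side mark []
5.05 [577.6 225.5 279.9] jaw 0.168 [-0.2  0.8 -0.5] [ 0.02  0.02 -0.01] 0.104 [0.18 0.51 1.09 0.   1.54 0.02]
[ 0.001  0.    -1.   ]
```

View pics/wrist3.png

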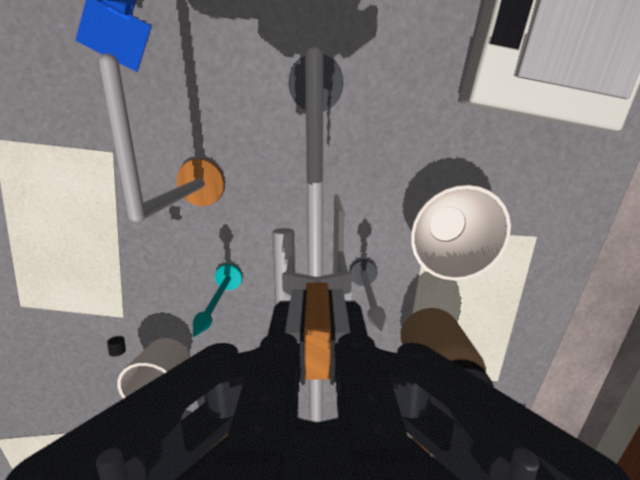

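View pics/scz3.png

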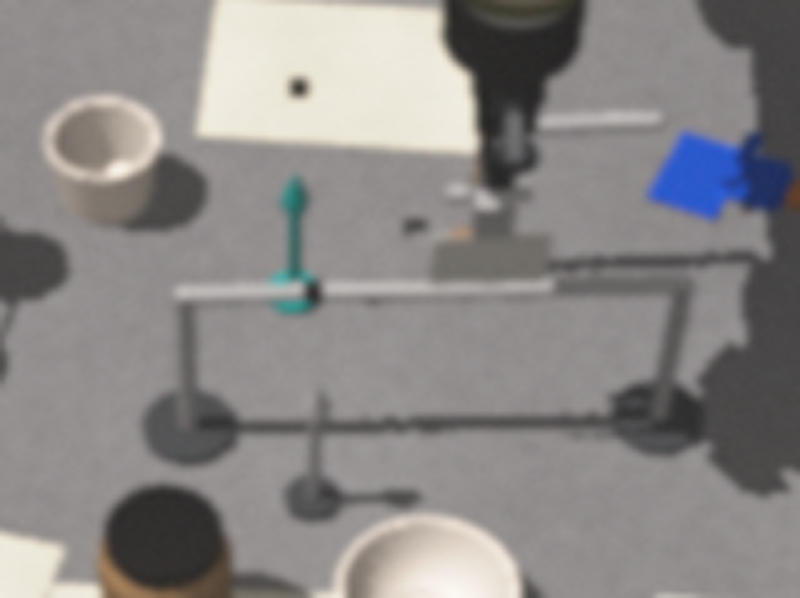

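View pics/siz3.png

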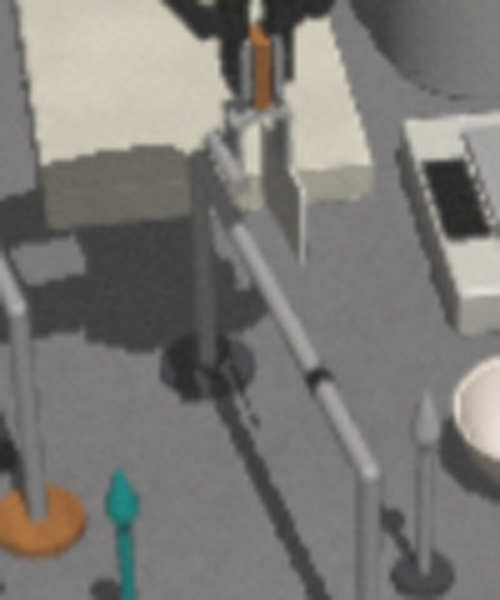

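Run:
```python
from h import *
c=load("wrist3.npz")
im=cv2.imread("pics/wrist3.png").astype(int)
for r in (80,150,200,230,260,400,410): print(r,im[r,295:345:2].sum(1)//3)
```

```text
80 [ 51  43  39  39  41  59  79  87  89  94  92  88  84  77  55  41  43  40
  51  71  81  82  82  77 106]
150 [131 131 130 126 126 121  82  87  89  90  91  87  85  82 115 134 131 131
 130 131 132 129 126 127 131]
200 [128 132 130 131 132 128 117 149 168 181 191 170 153 127 120 133 134 135
 137 122  81  86  99 129 132]
230 [135 133 138 137 138 136 121 144 167 184 199 172 153 128 124 139 137 136
 137 118  78  80 105 112 118]
260 [117 136 137 138 140 138 127 140 165 184 207 174 154 128 126 136 137 135
 136 103  76  73  68  71  73]
400 [ 19  41 124 132 134 132 132 118 149 170 186 177 156 127 131 134 137 133
 129 132 129  48  18  17  17]
410 [ 22  63 126 132 134 132 132 121 148 171 185 176 155 124 124 125 128 130
 126 128 127  80  17  18  16]
```

Run:
```python
from h import *
c=load("wrist3.npz")
P=[atz(c,uv,160)for uv in[(314,80),(314.3,150),(315,230),(316,405)]]
print(np.round(P,1)); d=P[-1]-P[0]; print("yaw",np.arctan2(d[0],-d[1]))
u=np.array([np.cos(.168),np.sin(.168),0])
for p in P: print("u off from tcp",((p-[577.6,225.5,160])@u).round(2))
print("tri line u", (np.array([607.1,48.4,0])-[577.6,225.5,0])@u,(np.array([557.5,346,0])-[577.6,225.5,0])@u)
```

```text
[[559.3 331.2 160. ]
 [567.1 285.5 160. ]
 [577.3 226.4 160. ]
 [605.6  60.9 160. ]]
yaw 0.16970444038339758
u off from tcp -0.34
u off from tcp -0.36
u off from tcp -0.1
u off from tcp 0.12
tri line u -0.5283659773963107 0.3318911988796929
```

>>> send_rows --rows "0 3 0 0 0;0 6 0 0 0;0 9 0 0 0;0 10.2 0 0 0;0 10.45 0 0 0;0 10.45 0 0 0"

```text
time_s: 5.65
eef_pos: [578.4, 225.1, 175.7]
ee_rot: [0.705, -0.059, 0.704, 0.059]
force: [0.1, -0.3, -2.2]
grip_width: 0.107
```

```bash
python3 look.py 4 scene,side
python3 - <<'E'
import cv2
a=cv2.imread("pics/scene4.png")[180:310,270:430]; cv2.imwrite("pics/scz4.png",cv2.resize(a,None,fx=5,fy=4.6,interpolation=cv2.INTER_CUBIC))
a=cv2.imread("pics/side4.png")[140:260,270:370]; cv2.imwrite("pics/siz4.png",cv2.resize(a,(500,600),interpolation=cv2.INTER_CUBIC))
E
```

```text
5.75 [578.8 225.  175.9] jaw 0.1671 [ 1.  -0.6 -2. ] [0.02 0.05 0.03] 0.11 [ 0.18  0.57  1.27 -0.    1.31  0.02]
[ 0.002  0.    -1.   ]
```

View pics/scz4.png

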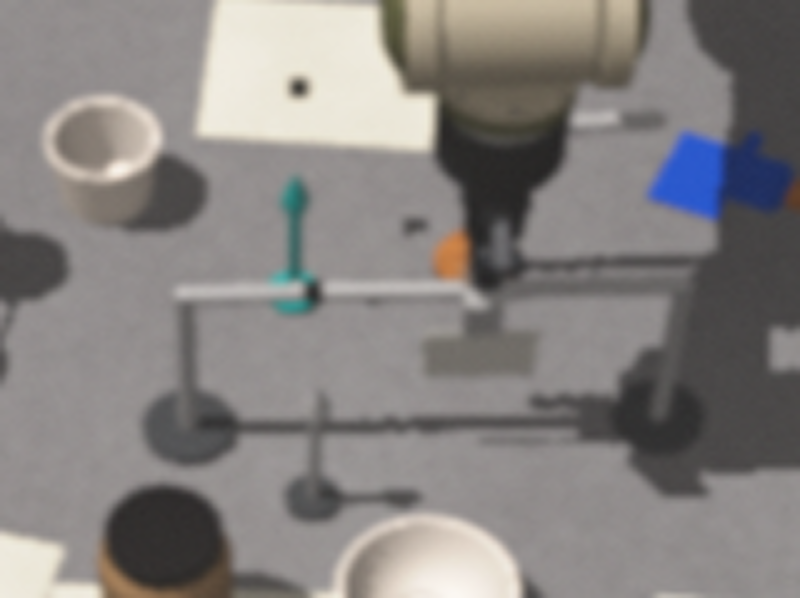

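View pics/siz4.png

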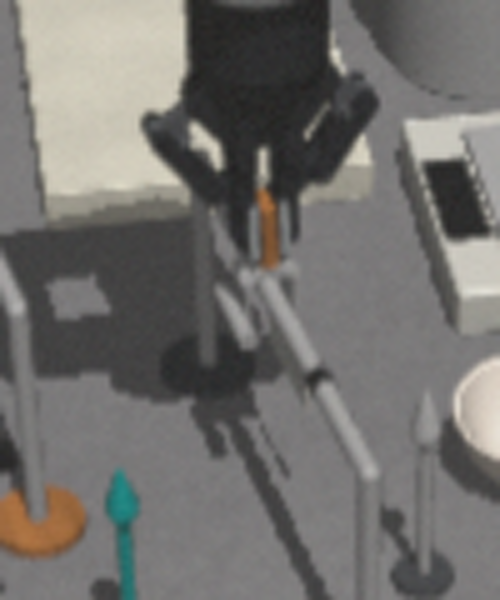

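>>> send_rows --rows "0 0.12 0 0 0;0 0.12 0 0 0;0 0.12 -2 0 0;0 0.12 -4 0 0;0 0.12 -6 0 0;0 0.12 -8 0 0;0 0.12 -9.5 0 0;0 0.12 -10 0 0;0 0.12 -10 0 0"

```text
time_s: 6.65
eef_pos: [595.3, 125.5, 175.3]
ee_rot: [0.705, -0.059, 0.704, 0.059]
force: [-4.0, -2.9, 5.8]
grip_width: 0.108
```

```bash
python3 look.py 5 scene,side,wrist
python3 - <<'E'
import cv2
a=cv2.imread("pics/scene5.png")[210:280,290:370]; cv2.imwrite("pics/scz5.png",cv2.resize(a,None,fx=8,fy=8,interpolation=cv2.INTER_CUBIC))
a=cv2.imread("pics/side5.png")[170:250,290:370]; cv2.imwrite("pics/siz5.png",cv2.resize(a,(600,600),interpolation=cv2.INTER_CUBIC))
E
```

```text
6.8 [595.3 125.5 175.3] jaw 0.1666 [-2.6 -3.3  7.2] [-0.62  0.69  0.01] 0.111 [ 0.02  0.54  1.31 -0.    1.29 -0.15]
[ 0.002 -0.001 -1.   ]
```

View pics/scz5.png

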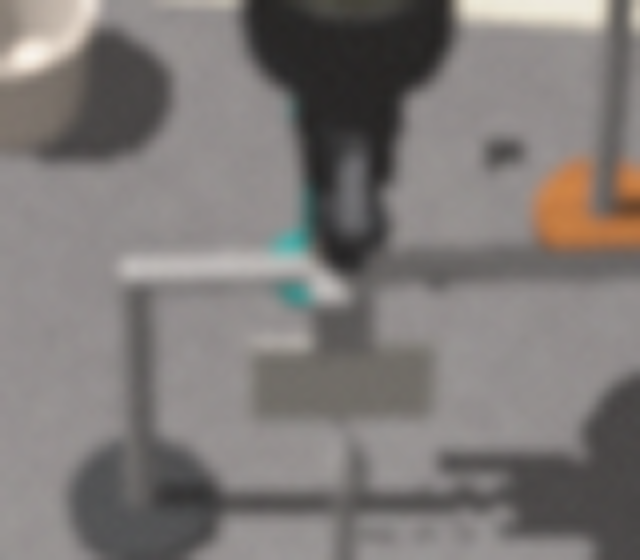

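View pics/siz5.png

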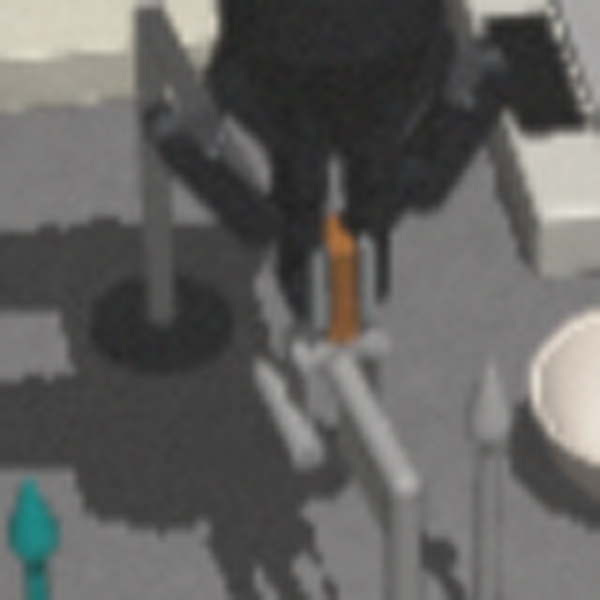

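View pics/wrist5.png

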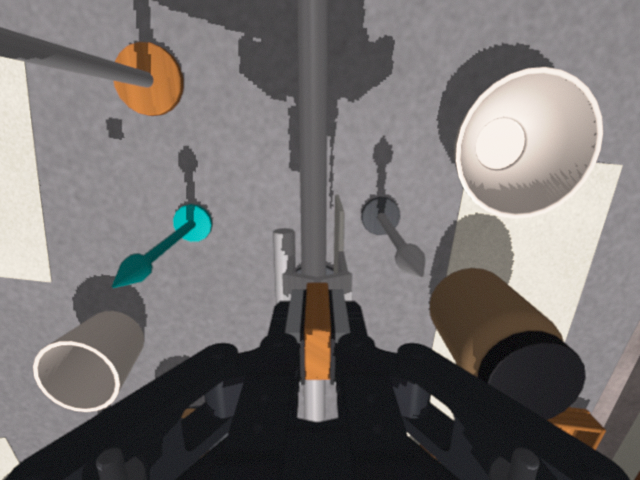

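Run:
```python
from h import *
c=load("scene0.npz"); s=load("side0.npz"); w=load("wrist5.npz"); w3=load("wrist3.npz")
u=np.array([.986,.1675,0]);v=np.array([-.1675,.986,0])
im=cv2.imread("pics/scene0.png").astype(int)
print(im[240:248,322:342].sum(2)//3)
im=cv2.imread("pics/side0.png").astype(int)
print(im[206:226,326:344].sum(2)//3)
for n,uv in [("pintip",(418,274)),("base",(380,214))]:
    z=140 if n=="pintip" else 5
    p=atz(w,uv,z);print(n,p.round(1),"u,v",(p@u).round(1),(p@v).round(1))
tcp=np.array([595.3,125.5,0]); print("tcp u,v",tcp@u,tcp@v)
# plate center projection with ticket origin v = x
for o in (24,26): 
    O=594.8*0; # base point
    P=u*(tcp@u)+v*o
    print(o,proj(c,[P+u*13.5+[0,0,107],P+u*15+v*35+[0,0,107],P+u*15-v*35+[0,0,107],P+[0,0,166]]).round(2).tolist())
```

```text
[[147 147 145 145 140 128 116 114 119 119 118 124 136 150 156 155 155 154
  151 150]
 [163 163 163 161 160 155 154 155 137 104  87  99 134 164 174 176 175 174
  172 170]
 [180 180 181 179 178 178 180 177 147  93  62  82 133 172 184 185 187 186
  186 186]
 [181 178 178 177 177 176 176 169 137  84  51  71 121 160 173 173 174 172
  173 172]
 [158 155 154 153 152 152 148 144 120  78  53  65 104 136 145 146 145 146
  143 143]
 [137 134 129 126 126 128 126 124 110  83  65  74 103 126 133 136 133 134
  135 134]
 [136 134 126 119 117 118 115 114 104  90  83 100 121 137 141 143 142 141
  142 141]
 [143 142 137 127 119 117 112 110 105 101 106 123 137 144 146 148 148 147
  146 148]]
[[107 131 149 156 146 124 120 118 119 116 116 117 117 117 118 116 117 117]
 [107 116 140 154 153 133 122 119 118 120 116 118 115 118 119 116 119 116]
 [117 107 131 149 155 148 125 121 118 119 121 120 115 118 116 116 118 118]
 [117 103 114 141 154 152 134 120 119 121 121 119 119 119 119 118 119 117]
 [118 112 100 124 147 156 146 125 117 119 121 119 119 120 117 119 115 116]
 [118 118 107 110 138 154 154 133 113 117 12
[... 641 characters left out ...]
119 119 119 120 116 109 116 140 155 154 131 119 117 118 118 121]
 [116 117 117 118 120 119 120 115 105 128 149 157 148 125 115 117 117 118]
 [119 118 117 114 117 117 115 116 105 116 139 155 153 133 113 116 116 116]
 [119 118 117 119 116 116 116 114 115 106 127 148 155 147 116 116 117 114]
 [116 117 120 118 115 116 117 119 116 105 113 139 153 154 134 118 117 114]
 [115 117 116 116 115 115 118 117 118 115 100 124 149 156 148 129 117 119]]
pintip [650.7 136.4 140. ] u,v 664.4 25.5
base [652.8 137.1   5. ] u,v 666.6 25.8
tcp u,v 607.98705 24.03025
24 [[332.15, 258.36], [343.68, 258.5], [320.66, 259.03], [332.26, 243.34]]
26 [[332.81, 258.34], [344.34, 258.48], [321.32, 259.02], [332.93, 243.32]]
```

Run:
```python
import cv2
a=cv2.imread("pics/wrist5.png")[180:330,260:440]; cv2.imwrite("pics/w5z.png",cv2.resize(a,(720,600),interpolation=cv2.INTER_CUBIC))
import numpy as np
im=cv2.imread("pics/scene5.png").astype(int)
for r in (255,257,259,260): print(im[r,318:348].sum(1)//3)
```

```text
[145 143 140 128 115 110 108 109 109 109 108 106 103 105 107 106 106 107
 106 108 107 108 109 108 109 116 131 144 148 147]
[145 147 141 130 114 109 109 108 107 109 109 108 109 108 108 109 108 108
 109 107 108 107 108 108 110 118 131 143 147 149]
[144 145 139 128 113 109 107 108 108 108 109 108 108 108 108 109 107 107
 109 109 109 107 108 108 111 119 133 143 146 147]
[144 143 139 128 114 108 109 109 108 108 107 107 109 108 108 108 108 108
 108 110 108 108 108 108 112 120 133 143 146 144]
```

View pics/w5z.png

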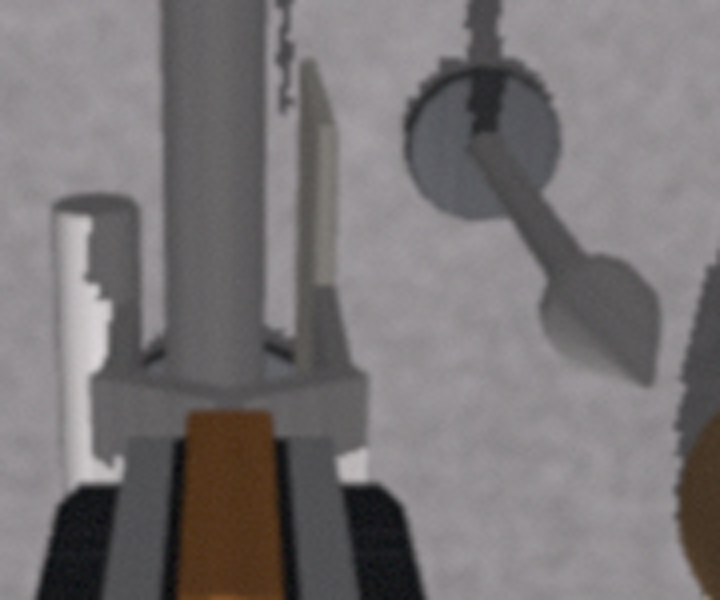

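Run:
```python
from h import *
w=load("wrist5.npz");c=load("scene0.npz"); s=load("side0.npz")
u=np.array([.986,.1675,0]);v=np.array([-.1675,.986,0])
p=atz(w,(422.5,276.2),140);print("tip",p.round(1),(p@u).round(1),(p@v).round(1))
for r,z in((277,167),(281.2,171)): 
  p=atz(w,(314.5,r),z);print("hook edge",p.round(1),(p@u).round(1),(p@v-12).round(1))
# tab top front edge: zoom (228,410)-> row 282.5, z=171; 
P0=u*608+v*24.03
for o in(22,24,26):
  P=u*608+v*o
  print(o,proj(c,[P+[0,0,166],P+u*-3+[0,0,165]]).round(2).tolist(),proj(s,[P+[0,0,166],P+u*-3+[0,0,165],P-v*4+[0,0,164]]).round(2).tolist())
```

```text
tip [653.5 135.5 140. ] 667.0 24.2
hook edge [592.9 137.3 167. ] 607.6 24.0
hook edge [593. 137. 171.] 607.6 23.7
22 [[331.59, 243.36], [331.54, 242.74]] [[334.01, 214.52], [332.93, 215.05], [334.5, 216.01]]
24 [[332.26, 243.34], [332.21, 242.73]] [[333.76, 214.06], [332.68, 214.6], [334.26, 215.56]]
26 [[332.93, 243.33], [332.88, 242.71]] [[333.52, 213.61], [332.44, 214.15], [334.01, 215.11]]
```

>>> send_rows --rows "0 -0.08 0 0 0;0 -0.08 0 0 0;0.25 -0.08 0 0 0;0.5 -0.08 0 0 0;0.6 -0.08 0 0 0;0.6 -0.08 0 0 0;0.6 -2 0 0 0;0.6 -5 0 0 0;0.6 -9 0 0 0;0.6 -9 0 0 0"

```text
time_s: 7.8
eef_pos: [596.5, 126.4, 269.2]
ee_rot: [0.708, -0.059, 0.701, 0.059]
force: [0.0, -0.4, 0.2]
grip_width: 0.601
```

```bash
python3 look.py 6 scene,side,wrist tab,ticket,mark,knob,carousel_base
python3 - <<'E'
import cv2
a=cv2.imread("pics/scene6.png")[180:300,270:430]; cv2.imwrite("pics/scz6.png",cv2.resize(a,None,fx=5,fy=5,interpolation=cv2.INTER_CUBIC))
E
```

```text
scene tab [([348.9, 642.2, 17.7], 0.85), ([358.7, 433.2, 16.3], 0.81), ([597.3, 130.1, 187.8], 0.76)]
scene ticket [([343.7, 615.8, 18.3], 0.92), ([357.3, 418.1, 17.3], 0.75), ([596.2, 124.4, 168.1], 0.56)]
scene mark [([592.1, 122.0, -0.4], 0.53), ([423.8, 94.2, 3.2], 0.47), ([498.9, -299.1, 164.0], 0.47)]
scene knob [([499.8, -296.2, 164.5], 0.62), ([597.8, 128.8, 191.2], 0.22)]
scene carousel_base [([523.8, -213.7, -0.6], 0.76)]
side tab [([601.8, 127.5, 188.4], 0.59), ([364.0, 436.3, 16.3], 0.58), ([351.2, 640.8, 19.9], 0.57)]
side ticket [([515.6, -217.6, -4.1], 0.72), ([591.5, 124.9, 169.3], 0.65), ([356.6, 416.0, 14.7], 0.63), ([345.0, 618.9, 13.1], 0.58)]
side mark [([749.3, -133.7, 4.2], 0.51), ([432.9, 268.9, 1.1], 0.2)]
side knob [([499.2, -297.8, 161.8], 0.93)]
side carousel_base [([515.9, -217.4, -3.1], 0.7), ([601.5, 130.8, 102.9], 0.37)]
wrist tab [([599.6, 125.6, 190.1], 0.74)]
wrist ticket [([600.3, 124.1, 167.8], 0.95)]
wrist mark [([595.8, 130.6, 104.8], 0.62)]
wrist knob []
wrist carousel_base []
8.7 [595.  126.2 263.6] jaw 0.1668 [ 0.2 -0.6 -0.5] [ 0.01  0.05 -0.01] 0.599 [ 0.02  0.48  1.17 -0.    1.49 -0.15]
[ 0. -0. -1.]
```

View pics/scz6.png

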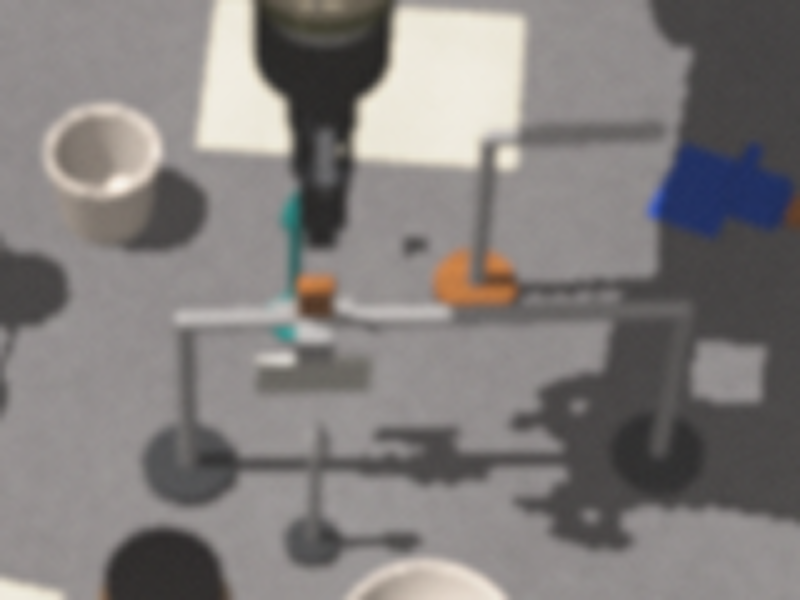

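View pics/wrist6.png

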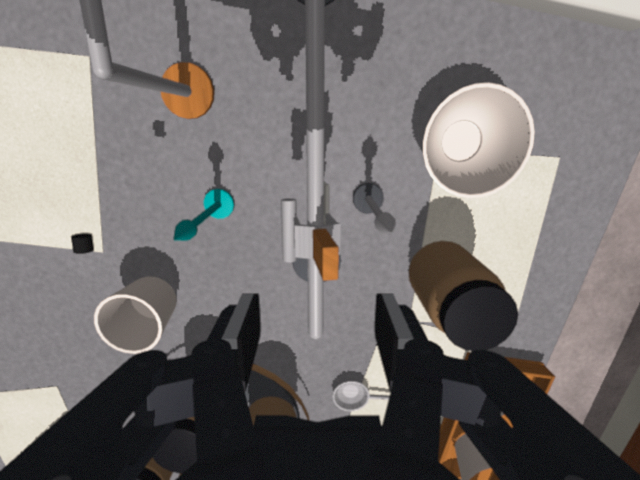

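View pics/side6.png

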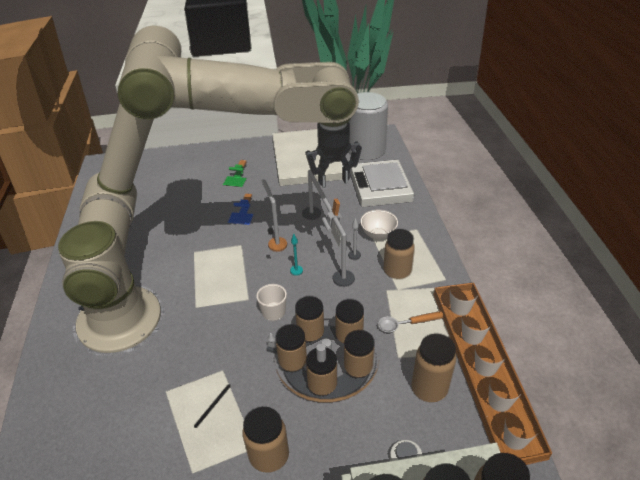

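Run:
```python
import cv2
a=cv2.imread("pics/scene0.png")[155:275,150:310]; cv2.imwrite("pics/scc.png",cv2.resize(a,None,fx=5,fy=5,interpolation=cv2.INTER_CUBIC))
a=cv2.imread("pics/side0.png")[280:420,240:400]; cv2.imwrite("pics/sic.png",cv2.resize(a,(686,600),interpolation=cv2.INTER_CUBIC))
```

```text
(no output)
```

View pics/scc.png

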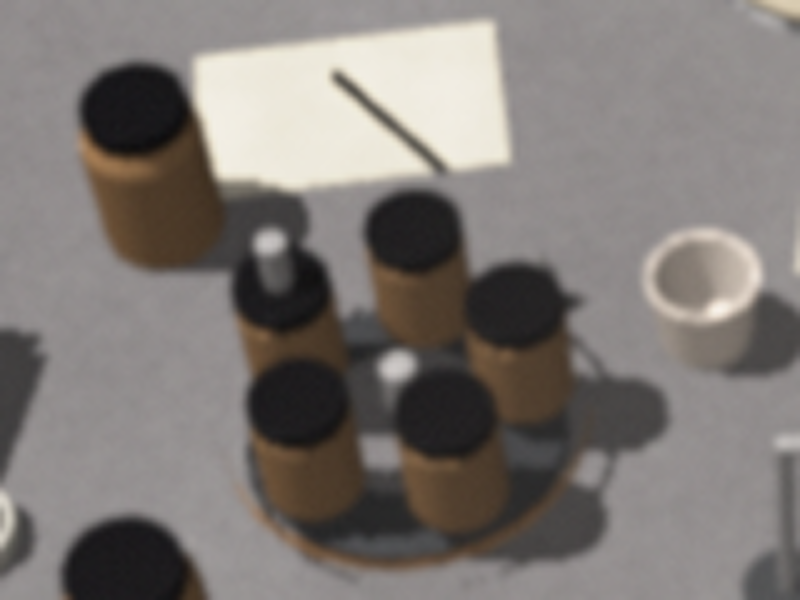

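View pics/sic.png

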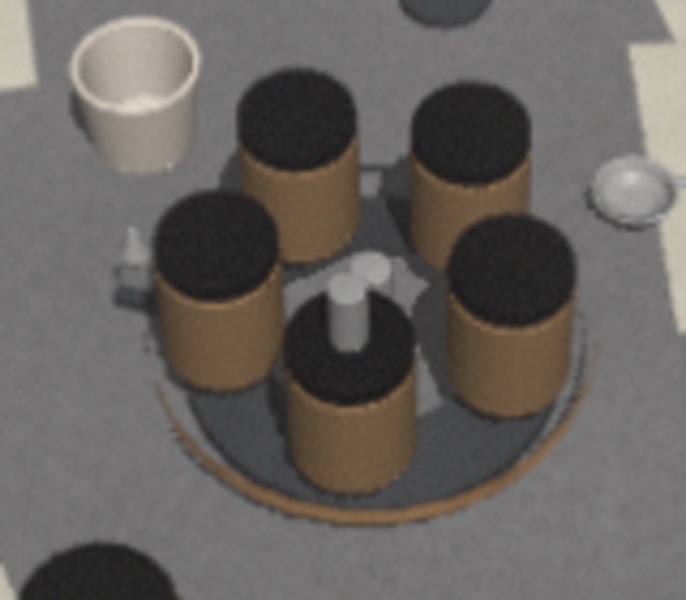

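Run:
```python
from h import *
from scipy.optimize import least_squares
c=load("scene0.npz"); s=load("side0.npz")
sc=[(282,288),(415,230),(515,305),(446,413),(298,402)]
si=[(350,345),(217,247),(298,120),(470,133),(511,268)]
sc=np.array([(150+x/5,155+y/5) for x,y in sc]); si=np.array([(240+x*160/686,280+y*140/600) for x,y in si])
for a,b in zip(sc,si): print(atz(c,a,125).round(1),atz(s,b,125).round(1),tri([c,s],[a,b]).round(1))
def pts(p): 
    a=p[2]-np.arange(5)*np.radians(72); return np.c_[p[0]+80*np.cos(a),p[1]+80*np.sin(a),np.full(5,125)]
def f(p,w=(1,1)): 
    P=pts(p); return np.r_[w[0]*(proj(c,P)-sc).ravel(),w[1]*(proj(s,P)-si).ravel()]
for w in((1,1),(1,0),(0,1)):
    r=least_squares(f,[520,-218,-1.8],args=(w,)); print(r.x.round(2),r.cost)
k=tri([c,s],[(150+270/5,155+240/5),(240+347*160/686,280+287*140/600)]);print("knob",k.round(1))
print("spindle",tri([c,s],[(150+398/5,155+362/5),(240+372*160/686,280+268*140/600)]).round(1))
print("pointer tip",atz(s,(240+133*160/686,280+230*140/600),56).round(1))
for n,uv,z in[("caddyNear",(150+135/5,155+105/5),150),("caddyFar",(150+127/5,155+570/5),150)]: print(n,atz(c,uv,z).round(0))
```

```text
[ 501.3 -291.5  125. ] [ 500.9 -302.3  125. ] [ 499.3 -295.1  118.5]
[ 442.3 -217.6  125. ] [ 442.8 -231.4  125. ] [ 440.1 -221.6  117.1]
[ 494.4 -140.4  125. ] [ 494.4 -152.7  125. ] [ 492.6 -143.6  118.1]
[ 584.1 -165.2  125. ] [ 583.2 -176.6  125. ] [ 582.3 -168.4  118.4]
[ 588.6 -258.7  125. ] [ 587.5 -268.5  125. ] [ 586.8 -261.9  119.1]
[ 521.67 -221.28   -1.84] 18.831325174380357
[ 522.11 -214.69   -1.84] 0.07030254012489248
[ 521.74 -226.15   -1.83] 0.906727463990358
knob [ 498.9 -295.7  166. ]
spindle [ 520.3 -219.    80.1]
pointer tip [ 399.6 -157.3   56. ]
caddyNear [ 382. -419.  150.]
caddyFar [ 741. -321.  150.]
```

Run:
```python
from h import *
from scipy.optimize import least_squares
c=load("scene0.npz"); s=load("side0.npz")
sc=[(282,288),(415,230),(515,305),(446,413),(298,402)]
si=[(350,345),(217,247),(298,120),(470,133),(511,268)]
sc=np.array([(150+x/5,155+y/5) for x,y in sc]); si=np.array([(240+x*160/686,280+y*140/600) for x,y in si])
def pts(p): 
    a=p[2]-np.arange(5)*np.radians(72); return np.c_[p[0]+80*np.cos(a),p[1]+80*np.sin(a),np.full(5,p[3])]
r=least_squares(lambda p:np.r_[(proj(c,pts(p))-sc).ravel(),(proj(s,pts(p))-si).ravel()],[520,-218,-1.8,118]); print(r.x.round(2),r.cost)
x,y,a=r.x[:3]; print("knob",x+80*np.cos(a),y+80*np.sin(a))
t=np.array([399.6,-157.3])-[x,y]; print(np.hypot(*t),np.arctan2(t[1],t[0]))
for z in (50,53,56): 
  t=atz(s,(240+133*160/686,280+230*140/600),z)[:2]-[x,y];print(np.hypot(*t),np.arctan2(t[1],t[0]))
```

```text
[ 521.03 -218.69   -1.84  117.76] 7.0326103752744755
knob 500.05865746382665 -295.8917423867558
136.06441767336577 2.6735098237889114
138.42763448018252 2.642511703671518
137.20737333637035 2.657951689372754
136.02040377961114 2.67366494760688
```

```bash
python3 - <<'E'
from h import *
from rig import ctrl
s=ctrl.sense(); print(s["eef_pos"]); print(plan(s["eef_pos"],rot(s["ee_rot"]),[499.7,-296,275],-0.27))
c=load("wrist6.npz"); print(proj(c,[[594.6,125.8,171]]))
E
python3 - <<'E'
import cv2
a=cv2.imread("pics/wrist6.png")[170:290,270:410]; cv2.imwrite("pics/w6z.png",cv2.resize(a,(700,600),interpolation=cv2.INTER_CUBIC))
E
```

```text
[594.96618382 126.21921367 263.60706222]
(array([ -1.14, -40.05, -16.41]), np.float64(5.01))
[[315.4452626  244.07914046]]
```

View pics/w6z.png

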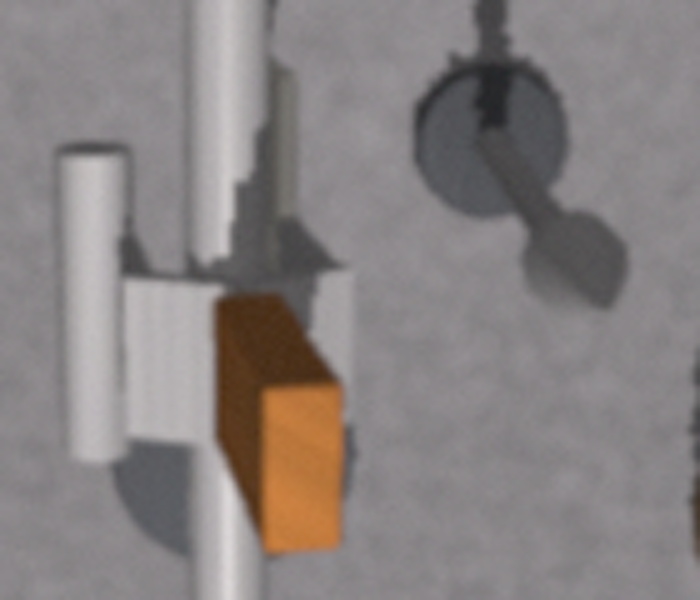

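Run:
```python
from h import *
w=load("wrist6.npz")
v=np.array([-.1675,.986,0])
print("tip",atz(w,(392,231.6),140)@v)
for z in(165,170): print(z,atz(w,(308,225.5),z)@v,atz(w,(308,258.3),z)@v)
```

```text
tip 24.24965232105719
165 36.35984248199924 11.39935248188639
170 37.77097935236533 13.328314071808409
```

>>> send_rows --rows "0.5 -1.2 -8 -3.3 1;0.5 -1.2 -16 -6.6 2;0.5 -1.2 -24 -9.8 3;0.5 -1.2 -32 -13.1 4;0.5 -1.2 -40 -16.4 5;0.5 -1.2 -40 -16.4 5;0.5 -1.2 -40 -16.4 5;0.5 -1.2 -40 -16.4 5;0.5 -1.2 -40 -16.4 5;0.5 -1.2 -40 -16.4 5;0.5 -1.2 -40 -16.4 5;0.5 -1.2 -40 -16.4 5" --grip_force 30

```text
time_s: 9.9
eef_pos: [500.0, -294.4, 275.7]
ee_rot: [0.701, 0.095, 0.701, -0.095]
force: [-0.4, -0.5, -0.5]
grip_width: 0.501
```

```bash
python3 look.py 7 wrist knob,carousel_base,front,carousel
```

```text
wrist knob [([496.0, -293.2, 166.9], 0.61)]
wrist carousel_base [([522.2, -218.4, -1.6], 0.73)]
wrist front [([450.3, -182.3, 165.9], 0.74)]
wrist carousel [([518.1, -221.4, 25.4], 0.61), ([448.6, -182.8, 165.3], 0.25)]
10.15 [ 500.  -294.7  275.8] jaw -0.2683 [-0.3 -0.6  0.9] [0.01 0.07 0.02] 0.502 [-0.73  0.41  1.24  0.    1.49 -0.47]
[ 0. -0. -1.]
```

View pics/wrist7.png

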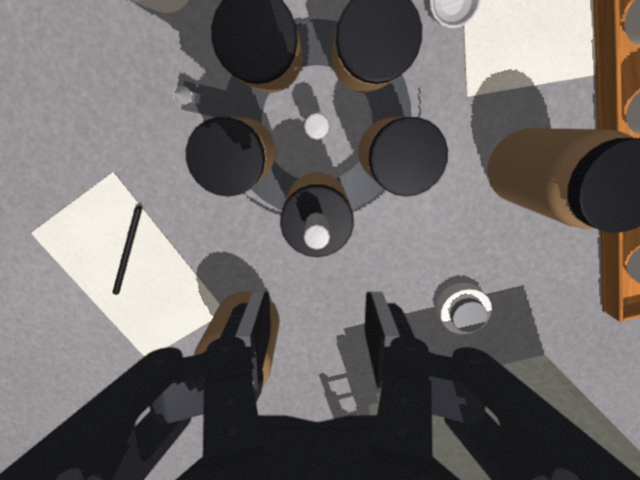

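Run:
```python
from h import *
import cv2
w=load("wrist7.npz")
print("knob",atz(w,(316.5,237),165).round(1)); print("spindle",atz(w,(316.5,126),80).round(1))
for uv in [(225,156),(408.5,156),(256,38),(379,35)]: print(atz(w,uv,125).round(1))
a=cv2.imread("pics/wrist7.png")[50:140,150:270]; cv2.imwrite("pics/w7z.png",cv2.resize(a,(800,600),interpolation=cv2.INTER_CUBIC))
```

```text
knob [ 499.8 -295.1  165. ]
spindle [ 520.8 -218.1   80. ]
[ 442.8 -220.7  125. ]
[ 587.2 -260.4  125. ]
[ 494.2 -145.7  125. ]
[ 582.8 -168.   125. ]
```

View pics/w7z.png

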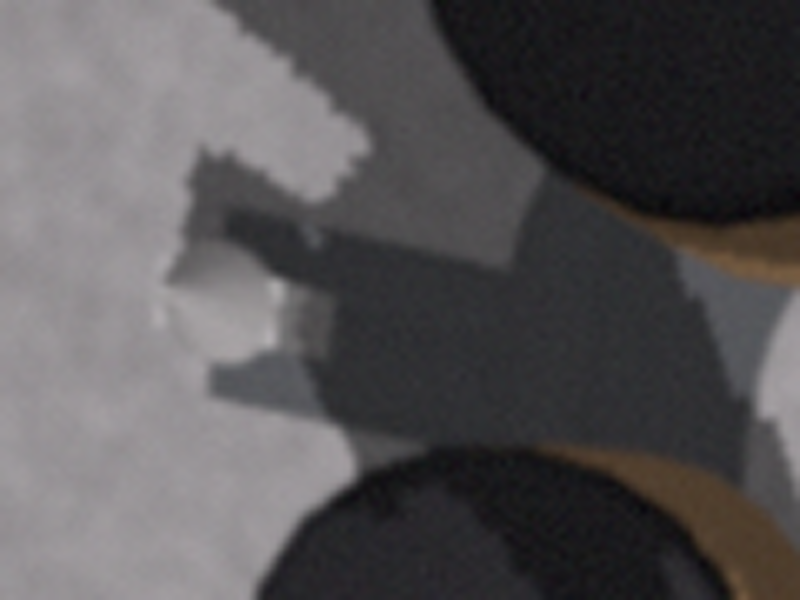

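Run:
```python
from h import *
w=load("wrist7.npz"); C=np.array([521.2,-218.2])
for z in (36,44,56):
    p=atz(w,(183.3,95),z)[:2]; t=p-C; print(z,p.round(1),np.hypot(*t).round(1),np.arctan2(t[1],t[0]).round(4))
for a in (2.62,2.65,2.68):
    print(a,proj(w,[np.r_[C+140*np.array([np.cos(a),np.sin(a)]),z] for z in (40,56)]).round(1).tolist())
```

```text
36 [ 398.6 -153.2] 138.8 2.654
44 [ 401.1 -154.5] 135.9 2.6539
56 [ 405.  -156.5] 131.5 2.6537
2.62 [[181.3, 89.4], [175.1, 87.8]]
2.65 [[180.7, 93.8], [174.6, 92.4]]
2.68 [[180.3, 98.2], [174.2, 97.0]]
```

>>> send_rows --rows "0.5 5 -0.05 0 0;0.5 10 -0.05 0 0;0.5 13.5 -0.05 0 0;0.5 14.3 -0.05 0 0;0.5 14.3 -0.05 0 0;0 14.3 -0.05 0 0;0 14.3 -0.05 0 0;0 14.3 -0.05 0 0;0 14.3 -0.05 0 0;0 14.3 -0.05 0 0" --grip_force 30

```text
time_s: 11.15
eef_pos: [500.5, -296.7, 135.0]
ee_rot: [0.702, 0.094, 0.699, -0.096]
force: [0.5, 0.5, 7.3]
grip_width: 0.223
```

Run:
```python
from h import *
from rig import ctrl
s=ctrl.sense(); R0=rot(s["ee_rot"]);p=s["eef_pos"]
print(s["time_s"],p.round(1),s["force"].round(1),s["wrist_torque"].round(2),s["grip_width"],s["joints"].round(2))
C=np.array([521.2,-218.2]); r0=p[:2]-C; a0=np.arctan2(r0[1],r0[0]); rr=np.hypot(*r0); print(a0,rr)
for k in range(1,16):
    da=-np.radians(7)*k; a=a0+da
    rad=rr+(80-rr)*min(1,k/5)
    t=np.r_[C+rad*np.array([np.cos(a),np.sin(a)]),p[2]]
    d=R0.T@(t-p)/10
    print(k,d.round(2),round(7*k/5,2))
```

```text
11.15 [ 500.5 -296.7  135. ] [0.5 0.5 7.3] [0.06 0.04 0.04] 0.22343726799761246 [-0.74  0.52  1.45  0.    1.16 -0.47]
-1.8287657452040509 81.1464613640786
1 [-0.    0.07 -0.99] 1.4
2 [-0.01  0.26 -1.96] 2.8
3 [-0.01  0.57 -2.89] 4.2
4 [-0.02  0.99 -3.78] 5.6
5 [-0.02  1.51 -4.61] 7.0
6 [-0.03  2.11 -5.38] 8.4
7 [-0.03  2.8  -6.07] 9.8
8 [-0.03  3.57 -6.67] 11.2
9 [-0.04  4.4  -7.18] 12.6
10 [-0.04  5.29 -7.58] 14.0
11 [-0.04  6.23 -7.87] 15.4
12 [-0.05  7.19 -8.04] 16.8
13 [-0.05  8.16 -8.09] 18.2
14 [-0.05  9.14 -8.03] 19.6
15 [-0.05 10.1  -7.84] 21.0
```

>>> send_rows --rows "0 -0.3 0 0 0;0 -0.3 0.1 -1 1.4;0 -0.3 0.25 -1.95 2.8;0 -0.3 0.55 -2.9 4.2;0 -0.3 1 -3.8 5.6;0 -0.3 1.5 -4.6 7;0 -0.3 2.1 -5.4 8.4;0 -0.3 2.8 -6.1 9.8;0 -0.3 3.55 -6.7 11.2;0 -0.3 3.55 -6.7 11.2"

```text
time_s: 12.15
eef_pos: [443.6, -243.4, 135.2]
ee_rot: [0.573, 0.413, 0.574, -0.413]
force: [-1.7, -3.2, -12.7]
grip_width: 0.226
```

```bash
python3 look.py 8 wrist,scene
```

```text
12.25 [ 443.8 -244.   135.2] jaw -1.2436 [ -3.1  -3.9 -10.7] [-0.5   0.52 -0.05] 0.223 [-0.73  0.37  1.68 -0.    1.09  0.51]
[-0.002  0.001 -1.   ]
```

View pics/wrist8.png

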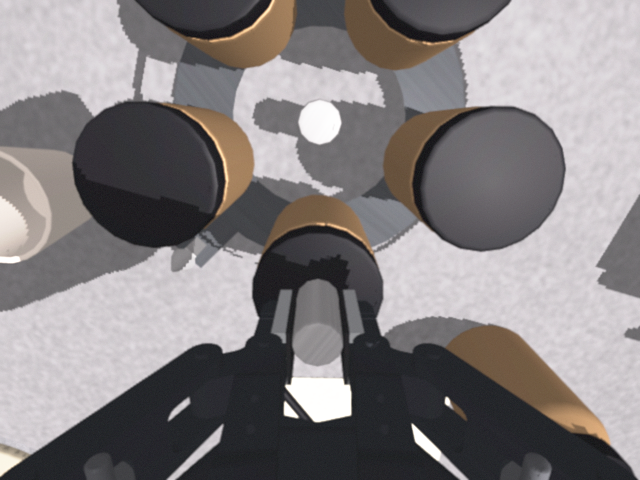

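View pics/scene8.png

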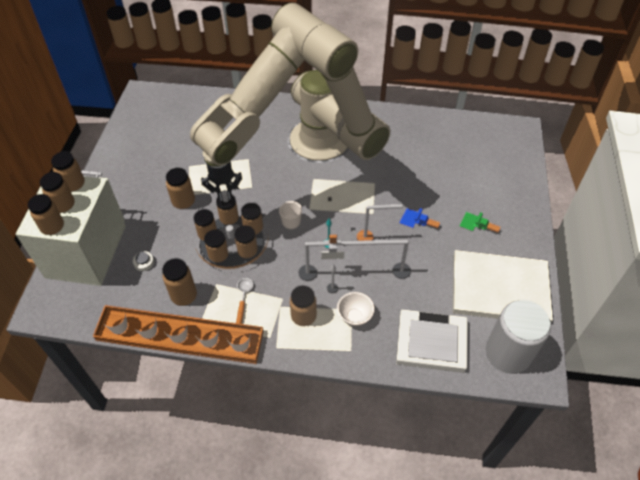

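Run:
```python
from h import *
from rig import ctrl
s=ctrl.sense(); R0=rot(s["ee_rot"]);p=s["eef_pos"]
C=np.array([521.2,-218.2]); r0=p[:2]-C; a0=np.arctan2(r0[1],r0[0]); rr=np.hypot(*r0); print(a0,rr)
tot=(2.655-2*np.pi)-a0; print(np.degrees(tot))
for k in range(1,8):
    da=tot*k/7; a=a0+da
    t=np.r_[C+(rr+(80.5-rr)*k/7)*np.array([np.cos(a),np.sin(a)]),p[2]]
    print(k,(R0.T@(t-p)/10).round(2),round(-np.degrees(da)/5,2))
```

```text
-2.8204795042694735 81.58489746405618
-46.27813359497496
1 [ 0.    0.08 -0.94] 1.32
2 [ 0.    0.26 -1.86] 2.64
3 [ 0.    0.54 -2.75] 3.97
4 [ 0.    0.93 -3.6 ] 5.29
5 [ 0.    1.41 -4.4 ] 6.61
6 [ 0.    1.98 -5.14] 7.93
7 [ 0.    2.63 -5.8 ] 9.26
```

>>> send_rows --rows "0 0.15 0.1 -0.95 1.3;0 0.15 0.25 -1.85 2.6;0 0.15 0.55 -2.75 4;0 0.15 0.95 -3.6 5.3;0 0.15 1.4 -4.4 6.6;0 0.15 1.95 -5.1 7.9;0 0.15 2.6 -5.75 9.2;0 0.15 2.6 -5.75 9.2;0 0.15 2.6 -5.75 9.2"

```text
time_s: 13.15
eef_pos: [449.4, -180.6, 135.0]
ee_rot: [-0.367, -0.603, -0.369, 0.605]
force: [-14.8, 2.9, 8.5]
grip_width: 0.229
```

```bash
python3 look.py 9 wrist,scene,side front,carousel_base,knob
python3 - <<'E'
import cv2
a=cv2.imread("pics/scene9.png")[155:275,150:310]; cv2.imwrite("pics/scc9.png",cv2.resize(a,None,fx=5,fy=5,interpolation=cv2.INTER_CUBIC))
a=cv2.imread("pics/side9.png")[280:420,240:400]; cv2.imwrite("pics/sic9.png",cv2.resize(a,(686,600),interpolation=cv2.INTER_CUBIC))
E
```

```text
wrist front [([446.8, -184.9, 167.6], 0.71)]
wrist carousel_base [([522.6, -219.6, 0.4], 0.66), ([448.8, -180.9, 165.3], 0.24)]
wrist knob [([449.6, -181.9, 164.4], 0.58)]
scene front [([643.5, -489.8, -1.4], 0.72), ([449.0, -184.5, 164.1], 0.71), ([598.6, 124.3, 171.4], 0.65)]
scene carousel_base [([523.5, -216.4, 1.5], 0.92), ([367.8, -431.3, -6.8], 0.26)]
scene knob [([451.1, -183.6, 165.9], 0.86), ([739.1, 214.5, -2.0], 0.5)]
side front [([450.0, -183.7, 161.8], 0.88)]
side carousel_base [([517.5, -220.0, -3.7], 0.71)]
side knob [([447.5, -184.7, 161.3], 0.93)]
13.75 [ 449.3 -180.7  135. ] jaw -2.0467 [-15.4   3.6   8.8] [ 0.59  2.3  -0.21] 0.222 [-0.62  0.33  1.75 -0.    1.07  1.42]
[-0.004  0.002 -1.   ]
```

View pics/wrist9.png

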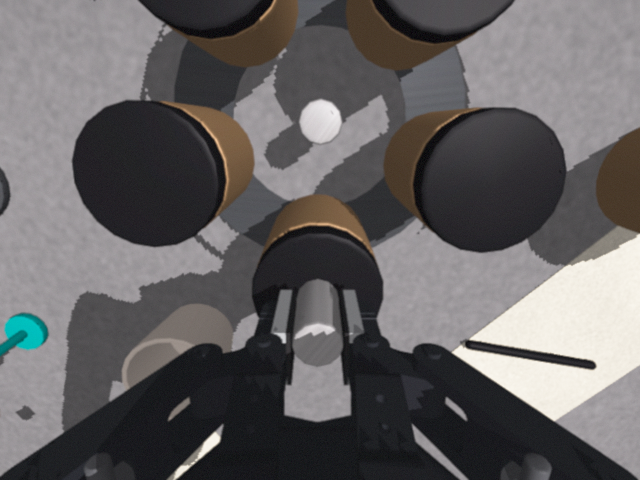

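View pics/scc9.png

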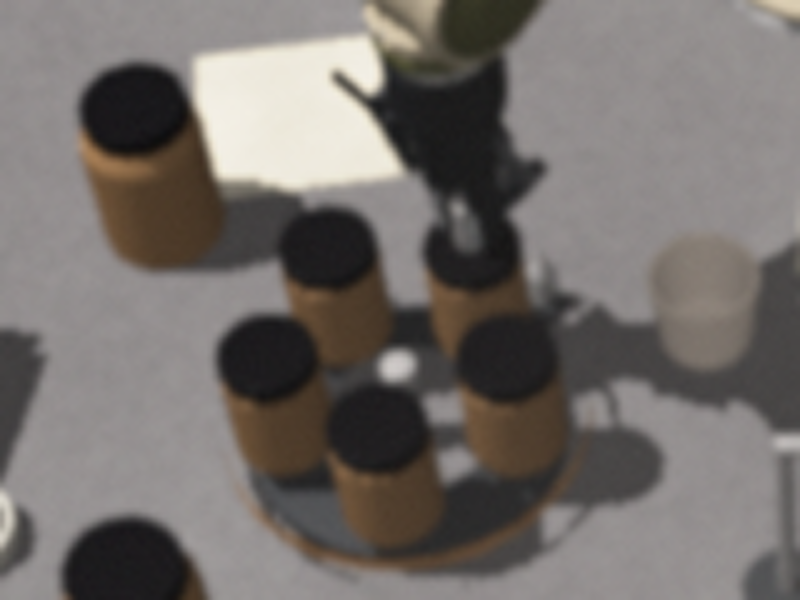

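View pics/sic9.png

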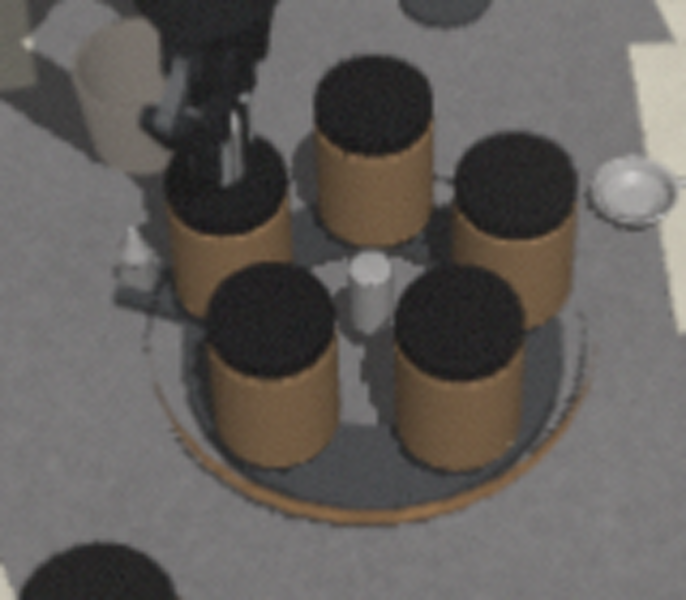

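Run:
```python
from h import *
from scipy.optimize import least_squares
c=load("scene9.npz"); s=load("side9.npz"); w=load("wrist9.npz")
sc=[(378,428),(510,357),(473,250),(330,247),(268,358)]
si=[(513,182),(373,103),(226,187),(272,318),(460,322)]
# order: C far, B, marked, A, D  (counterclockwise/clockwise determined)
sc=np.array([(150+x/5,155+y/5) for x,y in sc]); si=np.array([(240+x*160/686,280+y*140/600) for x,y in si])
for a,b in zip(sc,si): print(tri([c,s],[a,b]).round(1))
m=[0,1,3,4]
def pts(p): 
    a=p[2]+np.radians(np.array([-144,-72,0,72,144])); a=p[2]+np.radians(np.array([-144,-72,0,72,144])); return np.c_[p[0]+80*np.cos(a),p[1]+80*np.sin(a),np.full(5,p[3])]
r=least_squares(lambda p:np.r_[(proj(c,pts(p))-sc)[m].ravel(),(proj(s,pts(p))-si)[m].ravel()],[521,-218,2.66,118]); print("both",r.x.round(3),r.cost)
for cam,uv in((c,sc),(s,si)):
    r=least_squares(lambda p:(proj(cam,pts(np.r_[p,118]))-uv)[m].ravel(),[521,-218,2.66]); print(r.x.round(3),r.cost)
P=tri([c,s],[(150+540/5,155+262/5),(240+133*160/686,280+228*140/600)]); print("tip",P.round(1))
for C in((521.3,-218.4),(520.8,-217.6),(521.2,-218.6)):
    t=P[:2]-C; print(np.hypot(*t),np.arctan2(t[1],t[0]))
wl=[(256,-0)]
for uv in [(146.5,173),(490,180)]: print("wrist lid",atz(w,uv,125).round(1))
print("spindle",atz(w,(320.5,121.5),80).round(1))
```

```text
[ 599.  -207.1  119.2]
[ 534.2 -138.1  118.3]
[ 449.3 -180.9  114.8]
[ 462.9 -272.6  119.1]
[ 555.4 -289.8  118.1]
both [ 520.94  -218.112    2.653  118.248] 5.092682932540554
[ 516.823 -216.297    2.647] 0.159330936891245
[ 522.288 -219.569    2.655] 0.2359237347512341
tip [ 399.  -150.6   50.4]
139.85741746114567 2.63529806142215
139.032943365761 2.6385862658202353
139.86712914236756 2.6337008056494637
wrist lid [ 536.6 -141.7  125. ]
wrist lid [ 465.9 -272.4  125. ]
spindle [ 520.8 -218.4   80. ]
```

>>> send_rows --rows "0 -0.07 -0.1 0 0;0 -0.07 -0.1 0 0;0 -0.07 -0.1 0 0;0 -0.07 -0.1 0 0" --grip_force 40

```text
time_s: 14.15
eef_pos: [449.3, -180.8, 135.1]
ee_rot: [-0.367, -0.603, -0.369, 0.604]
force: [-6.0, -0.4, -2.8]
grip_width: 0.219
```

```bash
python3 look.py 10 scene,wrist
python3 - <<'E'
from h import *
a=cv2.imread("pics/scene10.png")[150:300,150:430]; cv2.imwrite("pics/scz10.png",cv2.resize(a,(800,428),interpolation=cv2.INTER_CUBIC))
a=cv2.imread("pics/wrist10.png"); b=cv2.imread("pics/wrist9.png"); print(np.abs(a.astype(int)-b).mean())
E
```

```text
14.25 [ 449.3 -180.7  135.2] jaw -2.0471 [-6.8 -0.6 -2.5] [-0.1   1.13 -0.23] 0.22 [-0.62  0.33  1.75 -0.    1.07  1.42]
[-0.002  0.001 -1.   ]
2.441923828125
```

View pics/scz10.png

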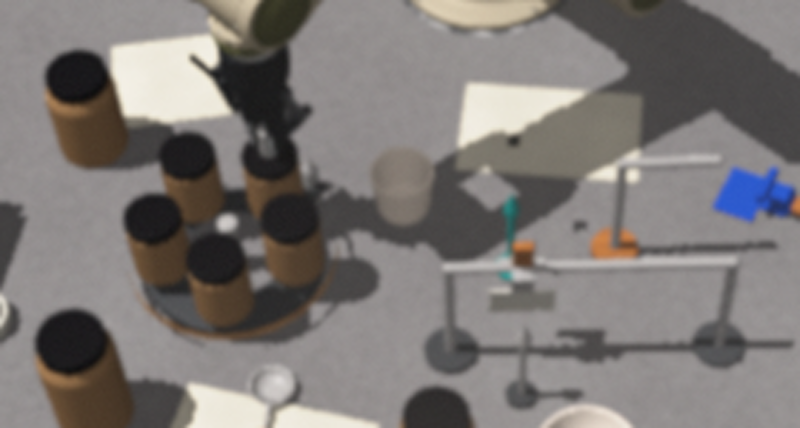

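View pics/wrist10.png

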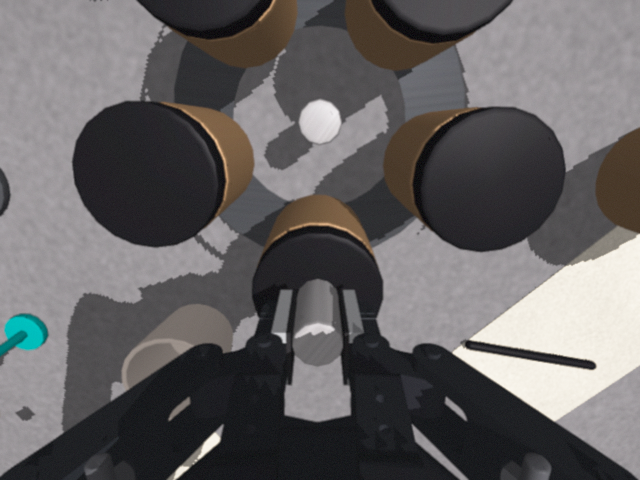

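The picture shows the ticket hanging at the mark (zoom 522,275) above the pin (522,330). The knob is between the fingers facing the front pointer, the forces are small, and the bystanders have not moved. I'm handing the job in.

```bash
python3 -c "
from rig import workorder
print(workorder.finish_job())"
```

```text
the job is handed in; nothing more can be done
None
```

I handed the job in at about 14.3 s of the 58 s allowed; no verdict was reported.

**Ticket:** I lifted the ticket off the stand by its tab and hooked it over the rail about 100 mm from the mark on the +y side. I then slid it about 100 mm along the bar without lifting it and let go.
- **Centring:** in the wrist camera the hook's centre is within about 1.5 mm of the mark's pin. The overall-view camera put the plate about 1 mm off the band. The hook covers the band, so I couldn't check the two directly against each other.
- **Hang:** right after release it leaned slightly across the bar. It still hung at the mark in the last picture.

**Carousel:** I gripped the marked jar's knob, turned the turntable about 102° clockwise seen from above, and am holding it at the front.
- **Jar angle:** the measurements gave 2.646 to 2.655 rad.
- **Pointer angle:** the measurements gave 2.654 rad (wrist camera) and 2.635 rad (two-camera estimate), so any misalignment is about 1° at most.
- **Hold:** the last wrist force was about 7 N, with the knob held at 40 N. The pose did not change between the last two checks.

In the pictures, the caddies, cup, bowl, spoon and timer look to be where they were; I did not measure them.

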